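# Pin the press crosshead with its guide rod

### The arm

A 6-joint arm with a two-finger parallel gripper is mounted at the origin on the work surface. World frame = base frame: x ahead of the robot, y to its left, z up, the work surface at z = 0. Lengths are in m, angles in rad, forces in N, time in s.
With the tool pointing down it reaches from about 0.3 to 0.875 m from the base axis. Payload 4.2 kg.
Tool frame: the origin (TCP) lies midway between the tips of the shut fingers; the grasp point (between the pads) lies bot.grip_depth behind it (bot.grip_depth is the distance from the TCP to the grasp point, in m); z points along the fingers, y is the line along which they close (so a half turn about z gives the same grasp; the last joint's range is limited). The gripper opens to 85 mm and grips with 20 to 120 N. Pads are 22 mm wide; open, the fingers measure 114 mm over their backs; the gripper's body (76 mm by 85 mm) begins 54 mm behind the grasp point. The pads swing forward as they close: fully open they stand 13 mm farther back than shut.
Start: joints at [-1.168, 0.32, 1.565, -0, 1.257, -0.02], TCP at [0.236, -0.524, 0.231] pointing down, gripper open.
Joint ranges: [-3.11, 3.11], [-0.84, 2.01], [0.21, 2.61], [-1.34, 4.49], [0.05, 2.63], [-2.56, 2.56]. Speed limits (rad/s): [2.57, 2.57, 3.14, 3.14, 3.14, 3.14].

### API

Orientations are given as [roll, pitch, yaw] about the fixed x, y, z axes, in that order (R = Rz(yaw) Ry(pitch) Rx(roll)).
In Python, from station import bot gives the robot as it stands.
- The arm moves only by the tool play_rows, never from a script. Its argument "steps" is a list of rows, each a list of 3 entries, a list of its own where there are three numbers: the shift along the world's x, y, z in units of 0.5 m (1.0 is 0.5 m), then the turn about the world's z in units of 180 degrees (1.0 is 180 degrees), then the opening, from 0 (shut) to 1 (fully open). In form: [[[x, y, z], turn, grip], ...]. A call has 1 to 20 rows; each row shifts and turns the commanded pose from where the row before left it; what a row does not reach is not made up. A row lasts 1/12 s, in which the tool goes at most 41.7 mm and 7.16 degrees, less where a joint would pass 70% of its speed; a pose out of reach is approached as far as the arm can. A call with a number of a shift or a turn outside -1 to 1 is refused whole. A call with a gripper value outside its range is refused whole. The fingers move at their own pace and stop on an object; "force" is the grip in N (left out, the last holds). Time passes only in rows, so rows that do not move let the fingers close. It gives the time, the measured TCP pose, the force, the opening and the grip force at its end, in the units of the state.
- bot.get_obs(): the state, without advancing time (a new reading comes with each control period).
- bot.grab_frame(name): name is "side" or "top"; returns the picture (400x640x3 uint8, blue, green, red); there is no depth.
- bot.camera_params(name): a dict with "vfov" (degrees; the focal length in pixels is half the picture's height over the tangent of half this angle, whatever the lens; pixels are square), "cx", "cy" (the principal point, pixels), "dist_coeffs" ([k1, k2, p1, p2, k3] as OpenCV has them; the pictures are not rectified), "world_from_camera" (4x4, takes a point from camera to world coordinates). Camera axes: x right, y up, looking along -z (the intrinsics and any distortion apply to the point x, -y, -z); pixel columns grow to the right and rows downward; lengths in m; the calibration is good to about 2 mm. A picture is of the moment at which its call begins. camera_params takes no time and is no camera call.
- bot.hand_in(): hands the job in; it is judged then, once.
The state is a dict: "time_s": time; "q": joint angles; "dq": joint speeds; "joint_torque": joint torques, N m; "position": TCP position; "tool_rot": TCP orientation; "wrist_force": force on the tool from outside, world axes, zero at the start; "moment": the same for the moment, N m; "width": finger opening in m; "gripper_force": force on a finger pad.
Only numpy, scipy, OpenCV 4.12 (cv2) and the standard library are available. Lean on these libraries where they do the work, as an engineer would, in place of code of your own. Each camera call takes 0.05 s, during which the arm holds its last target. There are 200 camera calls.

### The job

Swing the crosshead of the small bench press home (the ball knob is its handle) until it meets its stop. Then take the longest of the three rods out of the rack, thread it from above through the crosshead's bushing and on down into the base's bushing, and finish still holding it there upright and still, with its collar lifted about 20 mm clear of the crosshead's bushing so that a colleague can slip a retaining clip under it. Leave the two shorter rods in the rack and do not disturb the other things on the bench.

Things in the scene. Friction and masses are not known exactly. Their poses are not given: they have to be found in the camera images.
- press: Small bench press, fixed: steel base 143 x 206 x 58 mm with blue side panels; origin under the base's centre, z up, local y along its long side. At local y +55 mm stands a fixed steel column (40 mm nut on it, top 161 mm above the bench); at local y -55 mm is the base bushing. A low die (to 88 mm) and a stop post (to 133 mm, at local x +32, y +12 mm) stand between them.
- crosshead (a joint): Swing of the crosshead about the vertical column, rad: 0 = home against its stop, where its bushing is exactly over the base's bushing; grows as it swings open, clockwise seen from above (the free end goes to the press's local -x); starts 0.35 to 0.75. It moves stiffly (about 0.2 N m friction, 1 to 2 N at the knob) and stays where it is left.
- crosshead_hinge (a point): Point on the column's vertical axis at the ball knob's height (125 mm above the bench).
- crosshead_knob (a point): Centre of the bare-metal ball knob, 32 mm diameter, 125 mm above the bench, 180 mm from the column axis, on a 10 mm thick stalk at the free end of the crosshead; the crosshead's body ends 45 mm short of it. At home it lies at the press's local (0, -125) mm.
- crosshead_bush (a point): Centre of the upper mouth of the crosshead's bushing (40 mm square brass flange, vertical through hole 16 mm, countersunk by 4 mm), 145 mm above the bench, 110 mm from the column axis towards the knob. The crosshead is 50 mm wide here and its underside is 108 mm above the bench.
- base_bush (a point): Centre of the mouth of the base's bushing (44 mm square brass flange, vertical hole 15 mm, countersunk by 4 mm, open down to the bench 70 mm below), 70 mm above the bench, in the press's top at local (0, -55) mm. With the crosshead home its mouth is 75 mm below the crosshead's mouth, on the same axis.
- rack: Grey plastic rod rack, fixed, 70 x 180 x 57 mm, origin under its centre; three upright square holes (14 mm, floor 12 mm above the bench) in a row along its local y at -50, 0 and +50 mm. In each stands a rod, in random order.
- guide_rod: The longest rod: steel shaft 12 mm diameter and 130 mm long with a tapered nose, then a collar 28 mm diameter and 6 mm thick, then an aluminium grip 22 mm diameter and 46 mm long; 182 mm in all, about 0.22 kg. Origin at the centre of its nose tip (lower end), z along the rod towards the grip. It stands upright in the rack, its tip 12 mm above the bench.
- guide_rod_collar (a point): Centre of the underside of the longest rod's collar, 130 mm above its tip.
- guide_rod_grip (a point): Point on the axis of the longest rod's grip to take it by, 162 mm above its tip (26 mm above the collar's top, 20 mm below the rod's top).
- middle_rod: A shorter rod of the same build, shaft 90 mm; stays in the rack. Origin at its tip.
- short_rod: The shortest rod of the same build, shaft 60 mm; stays in the rack. Origin at its tip.
- mortar: White marble mortar, 120 mm wide, 75 mm high, pestle leaning in it up to 125 mm. Bystander; origin under its centre.
- vial_a: Glass vial with black cap, 26 mm wide, 60 mm high. Bystander; origin under its centre.
- vial_b: Glass vial with black cap, 20 mm wide, 52 mm high. Bystander; origin under its centre.
- weigh_boat: Shallow white weighing boat, 70 x 70 x 16 mm. Bystander; origin under its centre.
- spatula: Steel spatula 170 mm long lying on the bench. Bystander.
- tweezers: Steel tweezers 125 mm long lying on the bench. Bystander.
- goggles: Clear safety goggles with blue temples, 150 mm wide, 50 mm high. Bystander.
Things that resemble listed ones, but are neither listed nor needed, are in the scene too. What is shaped like the guide_rod but purple or yellow is not meant.

How it is judged:
By the outcome, as a careful person would: the job done as asked, in the order asked, and still so for the second after the job is handed in, while the arm keeps its last pose, push and grip.
It also fails if it takes over 64 s, if anything falls off the work surface, if the arm or the gripper's body presses on something with over 40 N, if the wrist force passes 120 N, or if a joint passes its speed limit or range.

## Working session

There is one attempt and no reset: what is moved stays moved. The work goes in short steps, Python scripts to look and compute and a tool call to move; the robot and the scene stay as the last step left them, time stands still between calls to the robot, and variables do not carry over. Pictures are saved under pics/ and viewed, at most 10 in all, crops included, and the job is handed in when it is done.

Besides the shell and the picture viewer there is one more tool, called after "Emit:" as name(argument=value, ...), one argument or row to a line, values as JSON. play_rows: Moves the arm, as the interface text tells. Shifts and turns lie within -1 to 1; 1 stands for 0.5 m of shift or 180 degrees of turn. Its arguments: {"type":"object","properties":{"steps":{"type":"array"},"force":{"type":"number"}},"required":["steps"]}

```bash
mkdir -p pics; cat > h.py <<'E'
import numpy as np, cv2
from station import bot
def cam(n):
    p=bot.camera_params(n); f=200/np.tan(np.radians(p['vfov'])/2)
    K=np.array([[f,0,p['cx']],[0,f,p['cy']],[0,0,1.]]); return K,np.array(p['dist_coeffs'],float),np.array(p['world_from_camera'])
def ray(n,uv):
    K,d,T=cam(n); u=cv2.undistortPoints(np.array([[uv]],float),K,d)[0,0]
    v=T[:3,:3]@np.array([u[0],-u[1],-1]); return T[:3,3],v/np.linalg.norm(v)
def onz(n,uv,z):
    o,v=ray(n,uv); return o+v*(z-o[2])/v[2]
def two(a,b):
    o1,v1=ray('top',a);o2,v2=ray('side',b)
    s=np.linalg.lstsq(np.c_[v1,-v2],o2-o1,rcond=None)[0]
    p,q=o1+s[0]*v1,o2+s[1]*v2; return (p+q)/2,np.linalg.norm(p-q)
def proj(n,P):
    K,d,T=cam(n); c=(np.atleast_2d(P)-T[:3,3])@T[:3,:3]*[1,-1,-1]
    return cv2.projectPoints(c.reshape(-1,1,3),np.zeros(3),np.zeros(3),K,d)[0][:,0]
E
python3 - <<'E'
from h import *
for n in('top','side'):
    im=bot.grab_frame(n); cv2.imwrite(f'pics/{n}0.png',im); print(n,cam(n)[2].round(3).tolist(),cam(n)[0][0,0])
o=bot.get_obs(); print(o['time_s'],o['position'],o['tool_rot'],o['width'],bot.grip_depth)
E
```

```text
top [[-0.022, 0.986, -0.168, 0.315], [-1.0, -0.021, 0.009, 0.03], [0.005, 0.168, 0.986, 1.477], [0.0, 0.0, 0.0, 1.0]] 455.7866852176936
side [[0.965, 0.167, -0.204, 0.329], [-0.263, 0.566, -0.781, -0.821], [-0.015, 0.807, 0.59, 0.742], [0.0, 0.0, 0.0, 1.0]] 447.50039578410303
0.1 [ 0.23576639 -0.52398085  0.23057216] [-3.14001962e+00 -3.19027362e-05  4.22796217e-01] 0.08531968885202769 0.0187
```

View pics/top0.png

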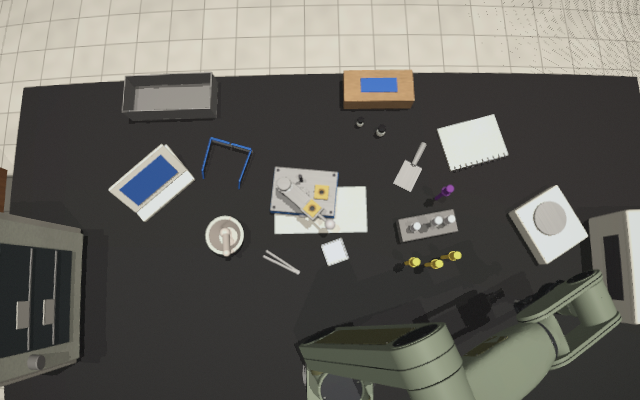

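View pics/side0.png

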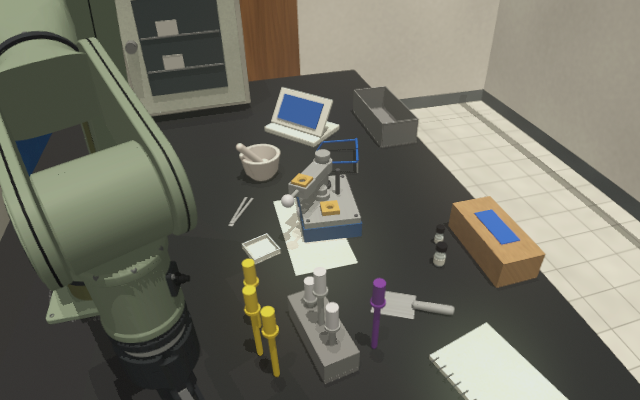

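The top view shows the press at (305,193), with its column at (286,184), crosshead flange (312,208), base flange (321,191) and knob near (328,225). The rack is at (428,225). 

Things that could be taken for the guide rod, in side-view pixels:
- Silver rods in the rack: (310,285), (319,275) and (332,312).
- Purple rod: (378,285), excluded by colour.
- Yellow rods: (249,265), (251,292) and (268,315), excluded by colour.

The middle silver rod at (319,275) looks tallest, so I'll check it in a close crop.

```bash
python3 - <<'E'
from h import *
t=cv2.imread('pics/top0.png');s=cv2.imread('pics/side0.png')
def c(im,x,y,w,h,k=4): return cv2.resize(im[y:y+h,x:x+w],None,fx=k,fy=k,interpolation=cv2.INTER_CUBIC)
a=c(t,265,160,100,75);b=c(t,390,195,100,75);d=c(s,270,145,100,75);e=c(s,270,260,100,75)
cv2.imwrite('pics/crop1.png',np.vstack([np.hstack([a,b]),np.hstack([d,e])]))
E
```

```text
(no output)
```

View pics/crop1.png

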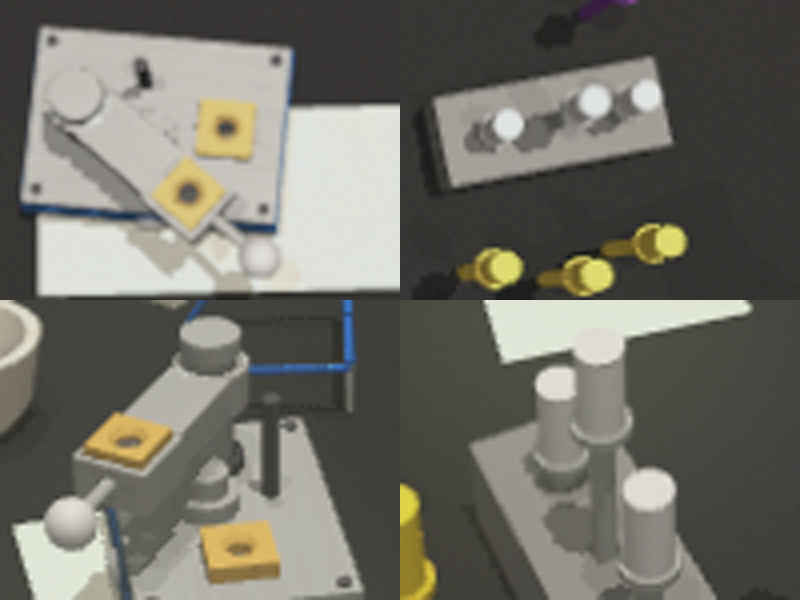

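The crop confirms the choice. The rod in the middle hole, side (320,271) and top (439,220), has the longest shaft. Next I compute the positions.

```bash
python3 - <<'E'
from h import *
P={}
for k,a,b,z in [('bbush',(321.5,191.75),(330,206.75),.07),('knob',(330,224.2),(287.5,200.5),.125),('cbush',(312.25,208.25),(302,180),.145),('nut',(283.75,183.75),(322.5,153),.161),('rodL',(417,225.75),(309.5,281),None),('rodM',(438.75,220),(320,271.3),.194),('rodR',(451.8,218.8),(332.2,307.5),None)]:
    p,e=two(a,b); print(k,p.round(4),'gap',round(e,4), z and onz('top',a,z).round(4), z and onz('side',b,z).round(4)); P[k]=p
for a,b in [('nut','knob'),('nut','cbush'),('nut','bbush'),('rodL','rodM'),('rodM','rodR')]:
    v=P[b]-P[a]; print(a,b,np.hypot(*v[:2]).round(4),np.degrees(np.arctan2(v[1],v[0])).round(1))
E
```

```text
bbush [0.5679 0.0436 0.0673] gap 0.0015 [0.5666 0.0437 0.07  ] [0.5677 0.0402 0.07  ]
knob [0.4585 0.0196 0.1262] gap 0.0011 [0.4581 0.0197 0.125 ] [0.4593 0.0213 0.125 ]
cbush [0.5056 0.0712 0.1419] gap 0.0016 [0.5043 0.0711 0.145 ] [0.5055 0.0667 0.145 ]
nut [0.5787 0.1534 0.1593] gap 0.0034 [0.5766 0.1535 0.161 ] [0.5797 0.1508 0.161 ]
rodL [ 0.4479 -0.2411  0.123 ] gap 0.0006 None None
rodM [ 0.4564 -0.2906  0.1941] gap 0.0017 [ 0.4556 -0.2905  0.194 ] [ 0.4572 -0.2905  0.194 ]
rodR [ 0.4635 -0.3401  0.1539] gap 0.002 None None
nut knob 0.1799 -131.9
nut cbush 0.1101 -131.6
nut bbush 0.1104 -95.6
rodL rodM 0.0502 -80.3
rodM rodR 0.05 -81.8
```

The measured distances match the given ones: 180 and 110 mm on the crosshead, 110 mm to the base bushing, 50 mm rod pitch and a rod top height of 194 mm. The crosshead stands open by about 36°. I'll go to a pre-push pose behind the knob, fingers shut.

Emit:
play_rows(
  steps=[
    [[0, 0, 0.07], 0, 0],
    [[0, 0, 0.07], 0, 0],
    [[0.0246, 0.077, 0], 0.009, 0],
    [[0.0246, 0.077, 0], 0.009, 0],
    [[0.0246, 0.077, 0], 0.009, 0],
    [[0.0246, 0.077, 0], 0.009, 0],
    [[0.0246, 0.077, 0], 0.009, 0],
    [[0.0246, 0.077, 0], 0.009, 0],
    [[0.0246, 0.077, 0], 0.009, 0],
    [[0.0246, 0.077, 0], 0.009, 0],
    [[0.0246, 0.077, 0], 0.009, 0],
    [[0.0246, 0.077, 0], 0.009, 0],
    [[0.0246, 0.077, 0], 0.009, 0],
    [[0.0246, 0.077, 0], 0.009, 0],
    [[0.0246, 0.077, 0], 0.009, 0],
    [[0.0246, 0.077, 0], 0.009, 0],
    [[0.0246, 0.077, 0], 0.009, 0],
    [[0, 0, 0], 0, 0],
  ],
  force=40,
)

```text
time_s: 1.6
position: [0.4217, 0.0591, 0.3009]
tool_rot: [-3.14, -0.003, 0.855]
wrist_force: [0.3, -0.6, -0.1]
width: -0.0002
gripper_force: 0.0
```

Emit:
play_rows(
  steps=[
    [[0, 0, -0.064], 0, 0],
    [[0, 0, -0.064], 0, 0],
    [[0, 0, -0.064], 0, 0],
    [[0, 0, -0.064], 0, 0],
    [[0, 0, -0.064], 0, 0],
    [[0, 0, -0.064], 0, 0],
    [[0, 0, 0], 0, 0],
    [[0, 0, 0], 0, 0],
  ],
)

```text
time_s: 2.27
position: [0.4194, 0.0527, 0.1086]
tool_rot: [-3.139, 0.003, 0.847]
wrist_force: [-0.1, -0.5, 0.4]
width: 0.0001
gripper_force: 0.0
```

```bash
python3 - <<'E'
from h import *
t=bot.grab_frame('top');s=bot.grab_frame('side')
def c(im,x,y,w,h,k=4): return cv2.resize(im[y:y+h,x:x+w],None,fx=k,fy=k,interpolation=cv2.INTER_CUBIC)
cv2.imwrite('pics/c2.png',np.hstack([c(t,265,160,100,100),c(s,250,140,100,100)]))
o=bot.get_obs();p=o['position'];print(p,o['wrist_force'],o['tool_rot'])
print(np.array(p[:2])-[.4585,.020], 'tangential gap', np.dot(np.array([.4585,.020])-p[:2],[.744,-.668]))
E
```

```text
[0.421767   0.05303654 0.11086779] [ 0.80040234 -0.46436005  0.10673322] [ 3.13954419e+00 -2.04728233e-03  8.46634195e-01]
[-0.036733    0.03303654] tangential gap 0.04939776290280309
```

View pics/c2.png

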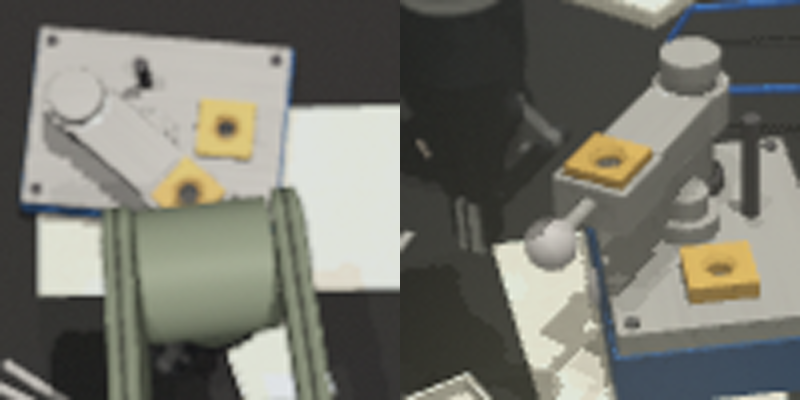

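The side crop shows the shut fingertips at (465,225), behind the knob at (550,243) and level with it. I'll work out the arc next.

```bash
python3 - <<'E'
import numpy as np
H=np.array([.5775,.153]);d=.0305
f=lambda a:H+.18*np.array([np.cos(a),np.sin(a)])-d*np.array([-np.sin(a),np.cos(a)])
th=np.radians(np.r_[-131.9,np.arange(-129.6,-90,4),-95.6])
th=np.radians(-131.9+np.arange(0,41,3.6)); p=np.array([f(a) for a in th]);print(p[0])
print(np.c_[np.degrees(th)[1:],np.diff(p,axis=0)/.5].round(4),p[10])
E
```

```text
[0.43458864 0.03939281]
[[-1.283e+02  1.480e-02 -1.750e-02]
 [-1.247e+02  1.590e-02 -1.650e-02]
 [-1.211e+02  1.690e-02 -1.550e-02]
 [-1.175e+02  1.780e-02 -1.440e-02]
 [-1.139e+02  1.870e-02 -1.330e-02]
 [-1.103e+02  1.950e-02 -1.210e-02]
 [-1.067e+02  2.020e-02 -1.080e-02]
 [-1.031e+02  2.090e-02 -9.500e-03]
 [-9.950e+01  2.140e-02 -8.200e-03]
 [-9.590e+01  2.190e-02 -6.800e-03]
 [-9.230e+01  2.230e-02 -5.400e-03]] [ 0.52865891 -0.02291133]
```

Emit:
play_rows(
  steps=[
    [[0.0136, -0.0137, -0.002], 0, 0],
    [[0.0136, -0.0137, 0], 0, 0],
    [[0.0074, -0.0088, 0], 0.01, 0],
    [[0.0074, -0.0088, 0], 0.01, 0],
    [[0.008, -0.0083, 0], 0.01, 0],
    [[0.008, -0.0083, 0], 0.01, 0],
    [[0.0085, -0.0078, 0], 0.01, 0],
    [[0.0085, -0.0078, 0], 0.01, 0],
    [[0.0089, -0.0072, 0], 0.01, 0],
    [[0.0089, -0.0072, 0], 0.01, 0],
    [[0.0094, -0.0067, 0], 0.01, 0],
    [[0.0094, -0.0067, 0], 0.01, 0],
    [[0.0098, -0.006, 0], 0.01, 0],
    [[0.0098, -0.006, 0], 0.01, 0],
    [[0.0101, -0.0054, 0], 0.01, 0],
    [[0.0101, -0.0054, 0], 0.01, 0],
    [[0.0104, -0.0048, 0], 0.01, 0],
    [[0.0104, -0.0048, 0], 0.01, 0],
    [[0, 0, 0], 0, 0],
  ],
)

```text
time_s: 3.95
position: [0.5086, -0.0167, 0.1094]
tool_rot: [3.138, -0.0, 1.349]
wrist_force: [0.0, -0.2, 0.3]
width: 0.0001
gripper_force: 0.0
```

Emit:
play_rows(
  steps=[
    [[0.0072, -0.0028, 0], 0.0067, 0],
    [[0.0072, -0.0028, 0], 0.0067, 0],
    [[0.0072, -0.0026, 0], 0.0067, 0],
    [[0.0073, -0.0023, 0], 0.0067, 0],
  ],
)

```text
time_s: 4.28
position: [0.5212, -0.0212, 0.1085]
tool_rot: [3.142, 0.0, 1.436]
wrist_force: [-1.3, -0.1, 0.0]
width: 0.0001
gripper_force: 0.8
```

```bash
python3 - <<'E'
from h import *
t=bot.grab_frame('top');s=bot.grab_frame('side')
def c(im,x,y,w,h,k=4): return cv2.resize(im[y:y+h,x:x+w],None,fx=k,fy=k,interpolation=cv2.INTER_CUBIC)
cv2.imwrite('pics/c3.png',np.hstack([c(t,265,160,100,100),c(s,250,140,100,100)]))
o=bot.get_obs();print(o['position'],o['wrist_force'],o['tool_rot'])
E
```

```text
[ 0.52190649 -0.02109327  0.10844214] [-0.51681765  0.25438136 -0.03440736] [3.14024093e+00 1.81735731e-05 1.43428975e+00]
```

View pics/c3.png

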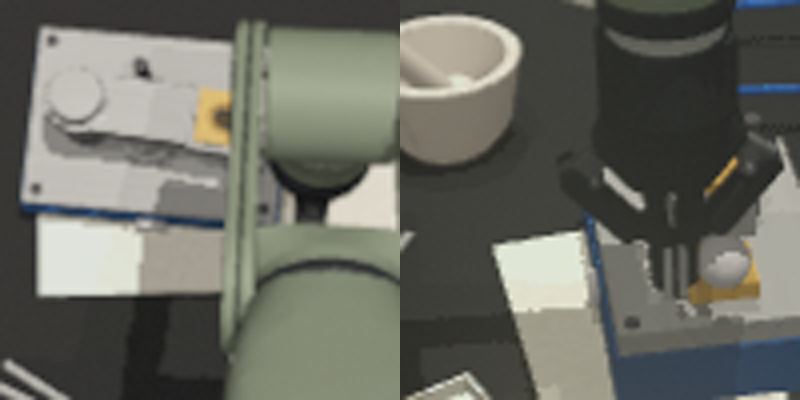

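The crosshead is almost home, with the knob against the finger at side crop (722,262). I'll push slowly until the stop shows in the force.

Emit:
play_rows(
  steps=[
    [[0.004, -0.0008, 0], 0.002, 0],
    [[0.004, -0.0006, 0], 0.002, 0],
    [[0.004, -0.0004, 0], 0, 0],
    [[0.003, -0.0004, 0], 0, 0],
    [[0, 0, 0], 0, 0],
  ],
)

```text
time_s: 4.8
position: [0.5288, -0.0219, 0.1082]
tool_rot: [3.141, -0.0, 1.446]
wrist_force: [-0.7, -0.3, -0.8]
width: -0.0001
gripper_force: 0.2
```

Emit:
play_rows(
  steps=[
    [[0.003, -0.0003, 0], 0, 0],
    [[0.003, -0.0003, 0], 0, 0],
    [[0, 0, 0], 0, 0],
  ],
)

```text
time_s: 5.05
position: [0.5306, -0.0222, 0.1082]
tool_rot: [-3.139, 0.0, 1.446]
wrist_force: [-3.7, -0.3, 0.6]
width: 0.0001
gripper_force: 2.0
```

Emit:
play_rows(
  steps=[
    [[0.003, -0.0003, 0], 0, 0],
    [[0.003, -0.0003, 0], 0, 0],
    [[0, 0, 0], 0, 0],
  ],
)

```text
time_s: 5.3
position: [0.5308, -0.0222, 0.1081]
tool_rot: [-3.133, 0.0, 1.446]
wrist_force: [-10.2, 0.7, 7.5]
width: -0.0001
gripper_force: 5.5
```

The stop is reached: the knob is blocked and force rose to 10 N. I'll back off, rise, and go above the long rod with the closing line across the row.

Emit:
play_rows(
  steps=[
    [[-0.04, 0, 0], 0, 0],
    [[-0.06, 0, 0], 0, 0],
    [[-0.03, 0, 0], 0, 0],
    [[0, 0, 0.07], 0, 0],
    [[0, 0, 0.07], 0, 0],
    [[0, 0, 0.07], 0, 0],
    [[0, 0, 0.07], 0, 0],
    [[0, 0, 0.07], 0, 0],
    [[0, 0, 0.07], 0, 0],
    [[-0.0015, -0.067, 0], 0.01, 0.65],
    [[-0.0015, -0.067, 0], 0.01, 0.65],
    [[-0.0015, -0.067, 0], 0.01, 0.65],
    [[-0.0015, -0.067, 0], 0.01, 0.65],
    [[-0.0015, -0.067, 0], 0.01, 0.65],
    [[-0.0015, -0.067, 0], 0.01, 0.65],
    [[-0.0015, -0.067, 0], 0.01, 0.65],
    [[-0.0015, -0.067, 0], 0.01, 0.65],
    [[0, 0, 0], 0.01, 0.65],
    [[0, 0, 0], 0, 0.65],
    [[0, 0, 0], 0, 0.65],
  ],
)

```text
time_s: 6.97
position: [0.4639, -0.2907, 0.3184]
tool_rot: [3.14, 0.0, 1.728]
wrist_force: [0.3, -0.5, 0.6]
width: 0.0554
gripper_force: 0.0
```

```bash
python3 - <<'E'
from h import *
t=bot.grab_frame('top');s=bot.grab_frame('side')
def c(im,x,y,w,h,k=4): return cv2.resize(im[y:y+h,x:x+w],None,fx=k,fy=k,interpolation=cv2.INTER_CUBIC)
cv2.imwrite('pics/c4.png',np.hstack([c(t,265,160,100,100),c(s,270,140,100,100)]))
o=bot.get_obs();print(o['time_s'],o['position'],o['wrist_force'],o['tool_rot'],o['width'])
print(proj('top',[[.5667,.0436,.145]]),proj('side',[[.5667,.0436,.145]]))
E
```

```text
7.0667 [ 0.46386727 -0.28982033  0.3185787 ] [ 0.17753156 -0.20131806 -0.33392185] [3.14054843e+00 2.78758222e-04 1.72949791e+00] 0.055611078751507975
[[321.18605506 187.28406597]] [[328.96717441 181.071076  ]]
```

View pics/c4.png

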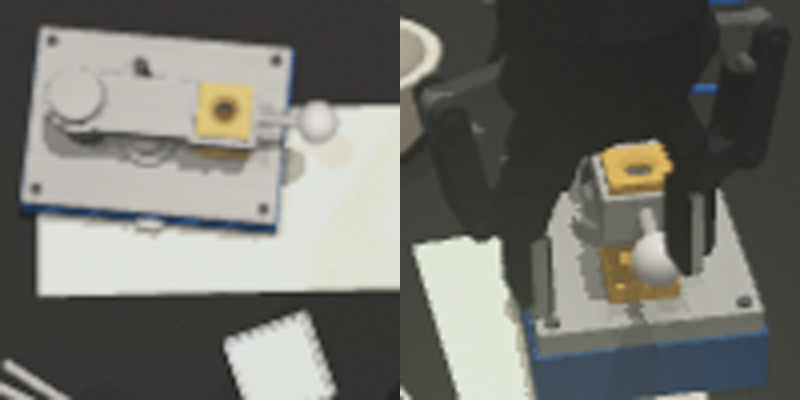

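The crosshead is home: its flange hole is at top (321.5,187.5) against a predicted (321.2,187.3). The knob is at crop (318,122). I'll descend on the rod.

Emit:
play_rows(
  steps=[
    [[-0.015, -0.001, 0], 0, 0.65],
    [[0, 0, 0], 0, 0.65],
    [[0, 0, -0.06], 0, 0.65],
    [[0, 0, -0.06], 0, 0.65],
    [[0, 0, -0.06], 0, 0.65],
    [[0, 0, -0.06], 0, 0.65],
    [[0, 0, -0.05], 0, 0.65],
    [[0, 0, -0.036], 0, 0.65],
    [[0, 0, 0], 0, 0.65],
    [[0, 0, 0], 0, 0.65],
  ],
)

```text
time_s: 7.9
position: [0.4558, -0.2905, 0.1552]
tool_rot: [-3.141, -0.001, 1.729]
wrist_force: [0.5, -0.5, -0.8]
width: 0.0555
gripper_force: 0.0
```

Emit:
play_rows(
  steps=[
    [[0, 0, 0], 0, 0],
    [[0, 0, 0], 0, 0],
    [[0, 0, 0], 0, 0],
    [[0, 0, 0], 0, 0],
    [[0, 0, 0], 0, 0],
    [[0, 0, 0], 0, 0],
    [[0, 0, 0], 0, 0],
    [[0, 0, 0], 0, 0],
  ],
  force=70,
)

```text
time_s: 8.57
position: [0.4567, -0.2916, 0.1571]
tool_rot: [3.139, 0.002, 1.729]
wrist_force: [-0.6, 0.4, 6.4]
width: 0.0201
gripper_force: 68.2
```

Emit:
play_rows(
  steps=[
    [[0, 0, 0.02], 0, 0],
    [[0, 0, 0.03], 0, 0],
    [[0, 0, 0.04], 0, 0],
    [[0, 0, 0.05], 0, 0],
    [[0, 0, 0.05], 0, 0],
    [[0, 0, 0.05], 0, 0],
    [[0, 0, 0.05], 0, 0],
    [[0, 0, 0.04], 0, 0],
    [[0, 0, 0], 0, 0],
    [[0, 0, 0], 0, 0],
    [[0, 0, 0], 0, 0],
  ],
)

```text
time_s: 9.48
position: [0.4553, -0.2905, 0.3188]
tool_rot: [-3.14, -0.002, 1.729]
wrist_force: [0.2, -0.5, -2.8]
width: 0.0204
gripper_force: 69.0
```

```bash
python3 - <<'E'
from h import *
s=bot.grab_frame('side');t=bot.grab_frame('top');o=bot.get_obs();p=o['position'];print(p,o['wrist_force'],o['tool_rot'],o['width'])
g=np.array([*p[:2],p[2]+.0187])
for z in (-.162,-.032): print(proj('side',[g+[0,0,z]]),proj('top',[g+[0,0,z]]))
cv2.imwrite('pics/s5.png',s)
x,y=proj('side',[g+[0,0,-.09]])[0].astype(int)-[50,60]; print(x,y)
cv2.imwrite('pics/c5.png',cv2.resize(s[y:y+120,x:x+110],None,fx=5,fy=5,interpolation=cv2.INTER_CUBIC))
for a,b in [((321.5,187.5),(330,182.5))]: print(two(a,b),onz('top',a,.145),onz('side',b,.145))
E
```

```text
[ 0.45523649 -0.29050082  0.31833553] [-0.3146719   0.18976958 -1.91227716] [-3.13875466e+00 -2.75565600e-03  1.72911527e+00] 0.020603927513159273
[[319.11226387 279.27771458]] [[437.17578714 220.8656892 ]]
[[317.23770112 220.85721407]] [[448.87026407 215.24643976]]
268 188
(array([0.56786373, 0.04256455, 0.14101182]), np.float64(0.002155596294691983)) [0.5660271  0.04267876 0.145     ] [0.56739952 0.03696179 0.145     ]
```

View pics/c5.png

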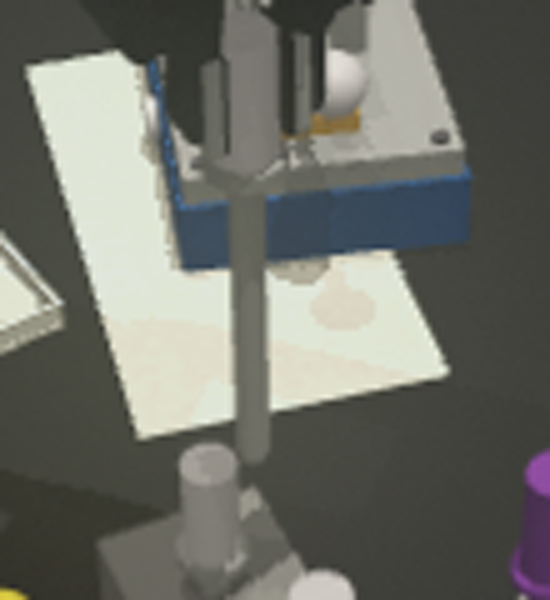

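The rod hangs upright. Its tip is at side (319,280), as predicted, and the collar is at (317,224). I'll refine the bushing position from the brass flanges before the fit.

```bash
python3 - <<'E'
from h import *
def brass(im,sel,n,z,hole=True):
    h=cv2.cvtColor(im,cv2.COLOR_BGR2HSV); m=cv2.inRange(h,(12,90,90),(32,255,255))
    cs,_=cv2.findContours(m,cv2.RETR_EXTERNAL,cv2.CHAIN_APPROX_NONE)
    for c in cs:
        hull=cv2.convexHull(c); a=cv2.contourArea(hull)
        M=cv2.moments(hull)
        if a<60: continue
        q=(M['m10']/M['m00'],M['m01']/M['m00'])
        if abs(q[0]-sel[0])+abs(q[1]-sel[1])<12: print(n,q,a,cv2.minAreaRect(c),onz(n,q,z).round(4))
brass(cv2.imread('pics/top0.png'),(321,191),'top',.07)
brass(cv2.imread('pics/top0.png'),(312,208),'top',.145)
brass(cv2.imread('pics/side0.png'),(330,207),'side',.07)
t=bot.grab_frame('top'); brass(t,(321,188),'top',.145)
g=cv2.cvtColor(t,cv2.COLOR_BGR2GRAY)[180:196,312:331]; print(g)
s=bot.grab_frame('side');brass(s,(330,182),'side',.145)
E
```

```text
top (321.0348837209302, 191.92635658914725) 172.0 ((321.00823974609375, 191.9098358154297), (13.03714656829834, 13.580362319946289), 5.19442892074585) [0.5661 0.0451 0.07  ]
top (311.8712871287129, 207.96589658965897) 151.5 ((312.0000305175781, 208.0), (12.727920532226562, 12.727920532226562), 45.0) [0.5052 0.0722 0.145 ]
side (329.31673582295986, 207.44398340248964) 241.0 ((329.4756164550781, 207.28048706054688), (14.356100082397461, 18.552499771118164), 83.6598129272461) [0.5653 0.0379 0.07  ]
top (320.5515350877193, 187.3421052631579) 152.0 ((320.52972412109375, 187.20298767089844), (12.636972427368164, 12.636972427368164), 5.710593223571777) [0.5666 0.0455 0.145 ]
[[185 191 186 189 195 195 195 194 194 194 194 193 193 194 195 195 195 195
  195]
 [195 195 178 185 196 196 196 195 194 194 194 193 193 195 196 196 196 196
  194]
 [196 194 187 190 196 196 196 197 197 196 196 197 197 197 198 198 199 197
  195]
 [195 194 181 187 196 196 194 189 186 186 187 193 197 197 197 193 194 192
  193]
 [193 193 187 190 197 194 184 169 156 152 160 174 190 197 197 188 191 189
  191]
 [192 191 186 189 
[... 173 characters left out ...]
  93  90  89  85 111 151 184 195 190 191 185
  173]
 [187 182 192 196 194 178 140 104  95  96  94 128 163 187 195 190 189 187
  177]
 [186 163 182 196 197 186 162 133 106 104 118 152 182 194 196 189 189 191
  187]
 [188 160 180 196 196 194 183 165 148 143 160 179 193 197 197 190 186 170
  154]
 [196 172 182 196 196 196 193 185 181 182 184 193 197 197 197 189 177 160
  146]
 [196 179 185 196 196 196 196 196 195 196 196 196 196 196 196 187 179 178
  176]
 [192 180 180 181 179 181 182 181 183 184 187 189 189 193 196 191 186 172
  170]
 [175 185 177 160 157 162 163 161 168 172 180 179 175 177 177 190 182 141
  144]
 [135 164 173 173 176 177 178 181 183 188 190 180 179 166 151 182 176 131
  109]]
```

Emit:
play_rows(
  steps=[
    [[0.01, 0.03, 0], 0, 0],
    [[0.02, 0.06, 0], 0, 0],
    [[0.0222, 0.067, 0], 0, 0],
    [[0.0222, 0.067, 0], 0, 0],
    [[0.0222, 0.067, 0], 0, 0],
    [[0.0222, 0.067, 0], 0, 0],
    [[0.0222, 0.067, 0], 0, 0],
    [[0.0222, 0.067, 0], 0, 0],
    [[0.0222, 0.067, 0], 0, 0],
    [[0.02, 0.06, 0], 0, 0],
    [[0.0172, 0.05, 0], 0, 0],
    [[0, 0, 0], 0, 0],
    [[0, 0, 0], 0, 0],
    [[0, 0, 0], 0, 0],
    [[0, 0, 0], 0, 0],
  ],
)

```text
time_s: 10.93
position: [0.5669, 0.0425, 0.32]
tool_rot: [-3.141, 0.0, 1.728]
wrist_force: [-0.1, 0.1, -2.0]
width: 0.0203
gripper_force: 68.9
```

```bash
python3 - <<'E'
from h import *
s=bot.grab_frame('side');P=[]
for i in range(6):
    bot.grab_frame('top'); P.append(bot.get_obs()['position'])
o=bot.get_obs();p=np.mean(P,0);print(o['time_s'],p,np.std(P,0),o['wrist_force'],o['tool_rot'],o['width'])
print('tip pred',proj('side',[p+[0,0,-.1433]]),'hole pred',proj('side',[[.5665,.0445,.145]]))
x,y=280,120
cv2.imwrite('pics/c6.png',cv2.resize(s[y:y+90,x:x+100],None,fx=6,fy=6,interpolation=cv2.INTER_CUBIC))
E
```

```text
11.2833 [0.56712203 0.04265691 0.32045242] [7.78511084e-05 2.21022561e-04 4.46425949e-05] [-0.30243415 -0.718255   -2.54687856] [3.14127349e+00 5.25246004e-05 1.72826068e+00] 0.02057980265710793
tip pred [[329.11977674 169.91683676]] hole pred [[328.78581513 180.88528719]]
```

View pics/c6.png

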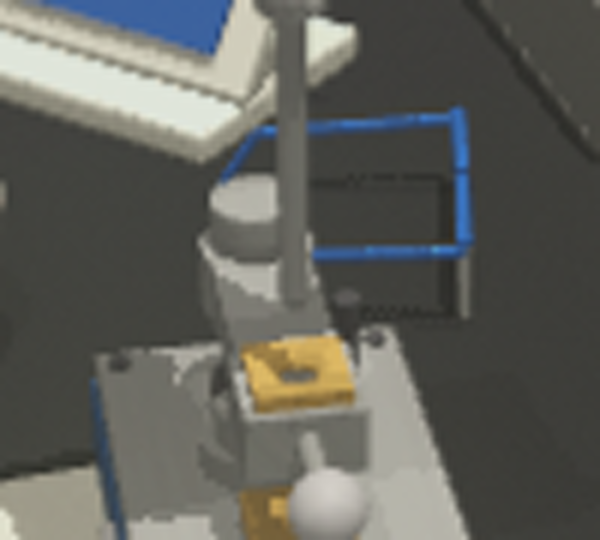

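The tip is at side (328.4,169.6) and the hole at about (329.2,181). That leaves an offset of about 1 mm, so I'll make a small correction and then descend gently.

Emit:
play_rows(
  steps=[
    [[0.0008, 0.0026, -0.02], 0, 0],
    [[0, 0, -0.02], 0, 0],
    [[0, 0, -0.016], 0, 0],
    [[0, 0, -0.008], 0, 0],
    [[0, 0, -0.006], 0, 0],
    [[0, 0, -0.006], 0, 0],
    [[0, 0, 0], 0, 0],
  ],
)

```text
time_s: 11.87
position: [0.5675, 0.0448, 0.2817]
tool_rot: [-3.141, -0.0, 1.729]
wrist_force: [0.4, -0.2, -2.2]
width: 0.0204
gripper_force: 69.0
```

Emit:
play_rows(
  steps=[
    [[0, 0, -0.006], 0, 0],
    [[0, 0, -0.006], 0, 0],
    [[0, 0, -0.006], 0, 0],
    [[0, 0, 0], 0, 0],
  ],
)

```text
time_s: 12.2
position: [0.5674, 0.0447, 0.2727]
tool_rot: [-3.141, -0.0, 1.729]
wrist_force: [-0.3, -0.1, -1.8]
width: 0.0207
gripper_force: 69.0
```

No contact force with the tip 15 mm into the bore. I'll continue to just above the base bushing.

Emit:
play_rows(
  steps=[
    [[0, 0, -0.012], 0, 0],
    [[0, 0, -0.012], 0, 0],
    [[0, 0, -0.012], 0, 0],
    [[0, 0, -0.012], 0, 0],
    [[0, 0, 0], 0, 0],
  ],
)

```text
time_s: 12.62
position: [0.5671, 0.0446, 0.2475]
tool_rot: [-3.139, -0.0, 1.729]
wrist_force: [0.3, -0.2, -2.3]
width: 0.0205
gripper_force: 68.9
```

Emit:
play_rows(
  steps=[
    [[0, 0, -0.012], 0, 0],
    [[0, 0, -0.012], 0, 0],
    [[0, 0, -0.012], 0, 0],
    [[0, 0, -0.012], 0, 0],
    [[0, 0, 0], 0, 0],
  ],
)

```text
time_s: 13.03
position: [0.567, 0.0446, 0.2237]
tool_rot: [-3.139, -0.0, 1.729]
wrist_force: [0.5, -1.1, -3.2]
width: 0.0206
gripper_force: 68.9
```

Lateral force is still negligible. Next I enter the base bushing slowly; the tip is at about 0.080.

Emit:
play_rows(
  steps=[
    [[0, 0, -0.006], 0, 0],
    [[0, 0, -0.006], 0, 0],
    [[0, 0, -0.006], 0, 0],
    [[0, 0, -0.006], 0, 0],
    [[0, 0, -0.006], 0, 0],
    [[0, 0, 0], 0, 0],
  ],
)

```text
time_s: 13.53
position: [0.5675, 0.0446, 0.2097]
tool_rot: [-3.141, 0.0, 1.729]
wrist_force: [-0.7, -1.2, -2.4]
width: 0.0206
gripper_force: 68.9
```

Emit:
play_rows(
  steps=[
    [[0, 0, -0.006], 0, 0],
    [[0, 0, -0.006], 0, 0],
    [[0, 0, -0.006], 0, 0],
    [[0, 0, 0], 0, 0],
  ],
)

```text
time_s: 13.87
position: [0.5675, 0.0446, 0.2006]
tool_rot: [-3.141, 0.0, 1.729]
wrist_force: [-0.2, -0.2, -2.5]
width: 0.0208
gripper_force: 68.9
```

Emit:
play_rows(
  steps=[
    [[0, 0, -0.009], 0, 0],
    [[0, 0, -0.009], 0, 0],
    [[0, 0, -0.009], 0, 0],
    [[0, 0, -0.009], 0, 0],
    [[0, 0, -0.008], 0, 0],
    [[0, 0, 0], 0, 0],
    [[0, 0, 0], 0, 0],
    [[0, 0, 0], 0, 0],
  ],
)

```text
time_s: 14.53
position: [0.5676, 0.0447, 0.1792]
tool_rot: [-3.141, 0.0, 1.729]
wrist_force: [-0.0, -1.4, -3.2]
width: 0.0206
gripper_force: 68.9
```

```bash
python3 - <<'E'
from h import *
s=bot.grab_frame('side');t=bot.grab_frame('top');o=bot.get_obs();p=o['position'];print(o['time_s'],p,o['wrist_force'],o['tool_rot'])
print(proj('side',[p+np.array([0,0,-.0133]),[.5672,.0446,.145]]))
a=cv2.resize(s[130:230,280:380],None,fx=5,fy=5,interpolation=cv2.INTER_CUBIC)
cv2.imwrite('pics/c7.png',a)
E
```

```text
14.6333 [0.56767369 0.04477816 0.17944566] [-0.11124369 -0.96507902 -2.20231954] [3.14150509e+00 1.53025100e-05 1.72909351e+00]
[[329.14368009 173.34320623]
 [329.05460726 180.81725947]]
```

View pics/c7.png

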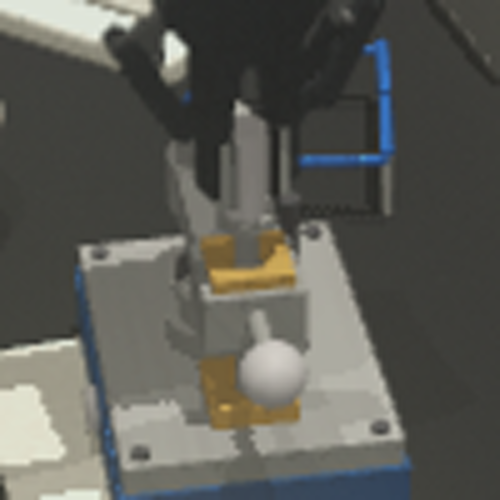

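The shaft passes through the flange at crop (248,260), with the collar at (250,222) about 20 mm above it. The measured force is only the rod's weight, so I'm handing in.

```bash
python3 -c "
from station import bot
print(bot.hand_in())"
```

```text
the job is handed in; nothing more can be done
None
```

The job is handed in at 14.6 s: the crosshead is home against its stop, and the longest rod is held upright and still through both bushings with its collar about 20 mm (estimated 19.5–21 mm) above the crosshead's bushing; the hand-in returned no verdict.

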